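# Set the frame rack's slot with a gauge blade

## Robot

A 6-joint arm with a two-finger parallel gripper is mounted at the origin on the work surface. World frame = base frame: x ahead of the robot, y to its left, z up, the work surface at z = 0. Lengths are in m, angles in rad, forces in N, time in s.
With the tool pointing down it reaches from about 0.3 to 0.775 m from the base axis. Payload 14.6 kg.
Tool frame: the origin (TCP) lies midway between the tips of the shut fingers; the grasp point (between the pads) lies 19 mm behind it (tcp_to_grasp is the distance from the TCP to the grasp point, in m); z points along the fingers, y is the line along which they close (so a half turn about z gives the same grasp; the last joint's range is limited). The gripper opens to 94 mm and grips with 3 to 60 N. Pads are 16 mm wide; open, the fingers measure 119 mm over their backs; the gripper's body (75 mm by 177 mm) begins 78 mm behind the grasp point.
Start: joints at [-1.183, 0.3, 1.521, -0, 1.321, -0.067], TCP at [0.242, -0.494, 0.205] pointing down, gripper open.
Joint ranges: [-3.03, 3.03], [-0.79, 2.21], [0.23, 2.52], [-1.04, 4.18], [0, 3.07], [-2.55, 2.55]. Speed limits (rad/s): [2.22, 2.22, 2.57, 3.14, 3.14, 3.14].

## Interface

Orientations are given as [roll, pitch, yaw] about the fixed x, y, z axes, in that order (R = Rz(yaw) Ry(pitch) Rx(roll)).
In Python, from station import * gives the robot as it stands.
- The arm moves only by the tool send_rows, never from a script. Its argument "motion" is a list of rows, each a list of 3 entries, a list of its own where there are three numbers: the shift along the tool's x, y, z in units of 0.03 m (1.0 is 0.03 m), then the turn, a rotation vector about the tool's x, y, z in units of 0.12 rad (1.0 is 0.12 rad), then the opening, from -1 (shut) to 1 (fully open). In form: [[[x, y, z], [rx, ry, rz], grip], ...]. A call has 1 to 12 rows; each row shifts and turns the commanded pose from where the row before left it, along the tool's axes as they then stand; what a row does not reach is not made up. A row lasts 1/10 s, in which the tool goes at most 50 mm and 8.59 degrees, less where a joint would pass 70% of its speed; a pose out of reach is approached as far as the arm can. A call with a number of a shift or a turn outside -1 to 1 is refused whole. A call with a gripper value outside its range is refused whole. The fingers move at their own pace and stop on an object; "squeeze" is the grip in N (left out, the last holds). Time passes only in rows, so rows that do not move let the fingers close. It gives the time, the measured TCP pose, the force, the opening and the grip force at its end, in the units of the state.
- get_obs(): the state, without advancing time (a new reading comes with each control period).
- camera(name): name is "scene" or "side" or "wrist"; returns a dict with "pixels" (420x560x3 uint8, red, green, blue), "depth" (420x560 float32, m along the optical axis (not along the pixel's ray), 0 where there is no reading), "fx", "fy", "cx", "cy" (pixels), "dist" ([k1, k2, p1, p2, k3] as OpenCV has them; the pictures are not rectified), "rvec" (rotation vector, rad) and "tvec" (3), from world to camera coordinates, as OpenCV has them. Camera axes: x right, y down, z forward; pixel columns grow to the right and rows downward; lengths in m; the calibration is good to about 2 mm. A picture is of the moment at which its call begins.
- hand_in(): hands the job in; it is judged then, once.
The state is a dict: "time_s": time; "qpos": joint angles; "joint_vel": joint speeds; "tau": joint torques, N m; "ee_pos": TCP position; "eef_rot": TCP orientation; "force": force on the tool from outside, world axes, zero at the start; "moment": the same for the moment, N m; "grip_width": finger opening in m; "grip_force": force on a finger pad.
Only numpy, scipy, OpenCV 4.12 (cv2) and the standard library are available. Lean on these libraries where they do the work, as an engineer would, in place of code of your own. Each camera call takes 0.05 s, during which the arm holds its last target. There are 200 camera calls.

## Task

Set the slot of the dark wooden frame rack with the wider-bladed of the two T-shaped plywood gauges. Slide its blade flat along the table into the gap between the two dividers until its cross-head is fully home against the front of the rack, then push the sliding divider up to the blade until you feel both dividers nip it, and hold it pressed there for a moment at about 10 N, without forcing. Leave the gauge in the slot lying flat, square and fully home with the divider snug against it, and leave the narrower gauge, the mug, the planter and the glass bottle where they are.

Things in the scene. Friction and masses are not known exactly. Their poses are not given: they have to be found in the camera images.
- rack: Low dark wooden rack, fixed. Origin: table level, on the plane of the dividers' front ends, 25 mm from the fixed divider's inner face; +x into the slot (away from the robot), +y to the sliding divider. Fixed divider x 0 to 100, y -45 to -25, 45 mm high; back board x 101 to 115, y -45 to 125, 60 mm high. The gauge is home and against the fixed divider when its frame coincides with this one.
- divider: Sliding divider, dark wood, x 0 to 95, y 25 to 45 of its frame, 44 mm high. Moves along the rack's y (about 2 N) and stays where left. Its frame coincides with the rack's when the slot is 50 mm wide (the blade's width); it starts at greater y. Its two 8 mm brass rods cross the slot at x 20 and 75, 28 mm free below, and stick out up to 34 mm past the fixed divider's outer face.
- divider_push (a point): Middle of the sliding divider's outer face (its +y side), 25 mm above the table: push here towards the rack's -y.
- gauge: Wider-bladed plywood gauge, a flat T loose on the table, about 0.12 kg. Blade x 0 to 90, y -25 to 25 (50 wide), 12 mm thick; cross-head x -25 to 0, y -50 to 50, 26 mm high. Origin: underside, middle of the shoulder where the blade leaves the head; +x to the blade's nose, z up. The shoulders beside the blade set the depth: they meet the dividers' front ends.
- spare_gauge: The other gauge, not to be used: same head, same blade length and thickness, but the blade is only 34 mm wide. Same axes and origin.
- mug: Brown mug, radius 38, 85 mm high; origin at the centre of its underside.
- planter: Small round planter with a spiky plant, pot radius 36, 70 mm high, leaves to 160 mm; origin at the centre of its underside.
- vase: Small green glass bottle, radius 26, 110 mm high; origin at the centre of its underside.
Not all that is in view belongs to the job. There is more than one size of the rack; the one meant has the size given above. Leave any grey look-alike of the gauge alone.

How it is judged:
On the way, in this order (a step that is already met when the one before it is completed fails the run):
1. the gauge's blade is in the slot, its head home against the rack's front (shoulder within 3 mm) (x of gauge in the frame of rack between -0.003 and 0.003 m and y of gauge in the frame of rack between -0.02 and 0.02 m and z of gauge in the frame of rack below 0.004 m), for 0.1 s.
2. with the gauge home, the sliding divider is pressed on the blade with more than 3 N, the slot closed to the blade's width within 3 mm (x of gauge in the frame of rack between -0.003 and 0.003 m and contact force between divider and gauge above 3 N and y of divider in the frame of rack below 0.003 m), for 0.1 s.
At the end, for the whole second after the job is handed in: The wide gauge lies flat on the table in the slot, square to the rack (0.04 rad), shoulders within 3 mm of the dividers' front ends, blade within 3 mm of the fixed divider, sliding divider within 2.5 mm of the blade, at rest (x of gauge in the frame of rack between -0.003 and 0.003 m and y of gauge in the frame of rack between -0.003 and 0.003 m and z of gauge in the frame of rack below 0.003 m and angle between the x axis of gauge and the x axis of rack, either way round below 0.04 rad and angle between gauge's own z axis and vertical below 0.04 rad and y of divider in the frame of rack between -0.0025 and 0.0025 m and linear speed of gauge below 0.01 m/s); the robot touches nothing.
It fails at once if the gauge is forced against the rack or its divider with more than 45 N (contact force between gauge and rack above 45 N).
It fails at once if the arm shoves the sliding divider with more than 45 N (contact force between the arm and divider above 45 N).
It fails at once if the narrower gauge is moved by more than 30 mm (distance of spare_gauge from where it was at the start of the episode above 0.03 m).
It fails at once if the mug, the planter or the glass bottle is moved by more than 30 mm or tipped (distance of any of mug, planter, vase from where it was at the start of the episode above 0.03 m or angle between any of mug, planter, vase's own z axis and vertical above 0.5 rad).
It also fails if it takes over 69 s, if anything falls off the work surface, if the arm or the gripper's body presses on something with over 40 N, if the wrist force passes 120 N, or if a joint passes its speed limit or range.

## Working session

There is one attempt and no reset: what is moved stays moved. The work goes in short steps, Python scripts to look and compute and a tool call to move; the robot and the scene stay as the last step left them, time stands still between calls to the robot, and variables do not carry over. Pictures are saved under pics/ and viewed, at most 10 in all, crops included, and the job is handed in when it is done.

Besides the shell and the picture viewer there is one more tool, called after "Emit:" by a JSON object that holds its "fn" and its "kwargs". send_rows: Moves the arm, as the interface text tells. Its arguments: {"type":"object","properties":{"motion":{"type":"array"},"squeeze":{"type":"number"}},"required":["motion"]}

```bash
mkdir -p pics; cat > h.py <<'E'
import numpy as np, cv2, pickle, os
from station import *
def grab(n):
    c=camera(n); pickle.dump(c,open(f'pics/{n}.pkl','wb')); return c
def load(n): return pickle.load(open(f'pics/{n}.pkl','rb'))
def K(c): return np.array([[c['fx'],0,c['cx']],[0,c['fy'],c['cy']],[0,0,1.]])
def ray(c,uv):
    p=cv2.undistortPoints(np.array(uv,float).reshape(-1,1,2),K(c),np.array(c['dist'])).reshape(-1,2)
    R=cv2.Rodrigues(np.array(c['rvec'],float))[0]; t=np.array(c['tvec'],float).ravel()
    return -R.T@t, np.c_[p,np.ones(len(p))]@R   # origin, dirs (scaled to depth 1)
def onz(c,uv,z):
    o,d=ray(c,uv); return o+d*((z-o[2])/d[:,2])[:,None]
def bydepth(c,uv):
    o,d=ray(c,uv); uv=np.array(uv,int).reshape(-1,2); return o+d*c['depth'][uv[:,1],uv[:,0]][:,None]
def proj(c,P): return cv2.projectPoints(np.array(P,float).reshape(-1,1,3),np.array(c['rvec'],float),np.array(c['tvec'],float),K(c),np.array(c['dist']))[0].reshape(-1,2)
def save(name,im): cv2.imwrite(f'pics/{name}.png',cv2.cvtColor(im,cv2.COLOR_RGB2BGR))
E
python3 - <<'E'
from h import *
for n in('scene','side','wrist'):
    c=grab(n); save(n+'0',c['pixels']); print(n,ray(c,[[280,210]]))
o=get_obs();print(o)
E
```

```text
scene (array([0.98398612, 0.26647306, 0.84275304]), array([[-0.47035133, -0.28324326, -0.83586366]]))
side (array([ 0.40558113, -0.60321311,  0.67926086]), array([[ 0.16716457,  0.64527676, -0.74544612]]))
wrist (array([ 0.313527  , -0.4580049 ,  0.38404753]), array([[-0.23650898, -0.12963684, -0.96311376]]))
{'time_s': 0.15, 'qpos': array([-1.18259590e+00,  3.00329744e-01,  1.52140675e+00,  8.46082743e-06,
        1.32073391e+00, -6.66426440e-02]), 'joint_vel': array([ 0.00172469,  0.00060325, -0.00305037,  0.00115168, -0.00098732,
       -0.00011073]), 'tau': array([ 5.97843773e-04, -5.31963766e+01, -3.52822244e+01,  7.08516128e-02,
        2.36090203e-02, -7.83751602e-05]), 'ee_pos': array([ 0.24153045, -0.49390975,  0.20503763]), 'eef_rot': array([-3.14071740e+00, -6.66299272e-05,  4.54840939e-01]), 'force': array([ 0.23089554,  0.61427477, -0.18492493]), 'moment': array([-0.01326173, -0.03865275, -0.02388131]), 'grip_force': 0.0, 'grip_width': 0.09367713373851205}
```

View pics/scene0.png

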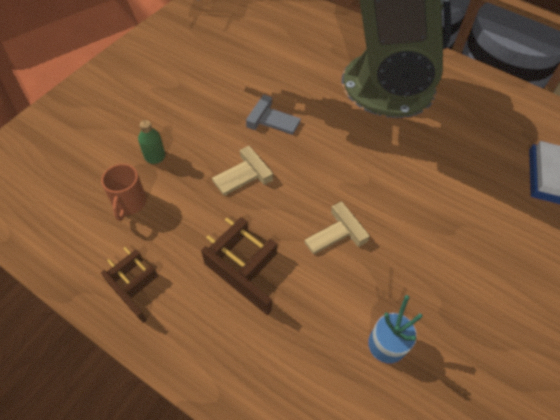

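View pics/side0.png

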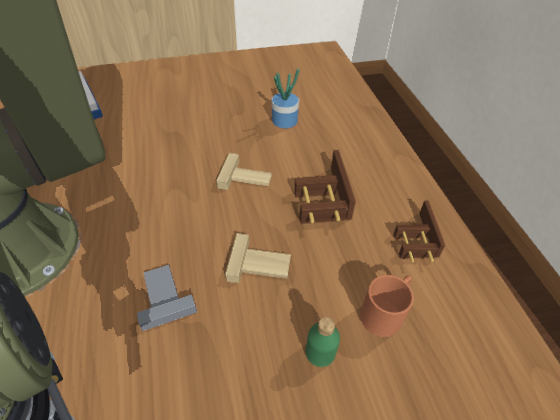

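The scene view shows two pale gauges at (243,172) and (338,230), a grey look-alike at (273,117), a large rack at (240,262) and a small one at (130,280). In the side view the gauges are at (258,262) and (245,173), and the racks at (323,195) and (418,240). Next I measure both gauges and both racks.

```bash
python3 - <<'E'
from h import *
for n in('scene','side'):
    c=load(n); im=c['pixels']; hsv=cv2.cvtColor(im,cv2.COLOR_RGB2HSV)
    pale=((hsv[...,0]>15)&(hsv[...,0]<35)&(hsv[...,2]>150)&(hsv[...,1]<140)).astype(np.uint8)
    dark=((hsv[...,2]<95)&(im[...,0]>im[...,1].astype(int)+8)).astype(np.uint8)
    for nm,m in(('pale',pale),('dark',dark)):
        k,lab,st,ce=cv2.connectedComponentsWithStats(m)
        for i in range(1,k):
            if st[i,4]<250: continue
            v,u=np.where(lab==i); P=bydepth(c,np.c_[u,v]); P=P[c['depth'][v,u]>0]
            if not len(P) or np.hypot(*np.median(P,0)[:2])>1: continue
            print(n,nm,ce[i].round(),st[i,4],'med',np.median(P,0).round(3),'z pct',np.percentile(P[:,2],[2,25,50,75,98]).round(3))
            if nm=='pale':
                for a,lo,hi in(('blade',.006,.017),('head',.021,.031)):
                    Q=P[(P[:,2]>lo)&(P[:,2]<hi)]
                    if len(Q)>20: r=cv2.minAreaRect((Q[:,:2]*1000).astype(np.float32)); print('   ',a,len(Q),np.round(Q[:,2].mean(),4),np.round(r[0],1),np.round(r[1],1),round(r[2],1))
a=load('scene')['pixels'][120:320,80:400]; b=load('side')['pixels'][130:300,200:470]
save('crop1',np.vstack([cv2.resize(a,(800,500))])) ; save('crop2',cv2.resize(b,(800,504)))
E
```

```text
scene pale [242. 171.] 1190 med [ 0.474 -0.147  0.014] z pct [0.    0.012 0.014 0.026 0.029]
    blade 730 0.0126 [ 497.  -151.9] [54.6 92.6] 69.7
    head 394 0.0266 [ 445.3 -129.5] [101.   26.3] 67.9
scene pale [337. 229.] 1209 med [0.486 0.107 0.014] z pct [0.001 0.012 0.014 0.026 0.029]
    blade 631 0.0124 [516.1 100.7] [37.7 92.3] 66.8
    head 506 0.0263 [464.7 125.7] [100.7  27.2] 64.1
scene dark [476. 118.] 7349 med [0.004 0.245 0.001] z pct [-0.752 -0.001  0.001  0.002  0.053]
scene dark [546.   5.] 315 med [-0.549  0.279  0.074] z pct [0.06  0.066 0.074 0.084 0.1  ]
scene dark [244. 267.] 3336 med [0.678 0.015 0.04 ] z pct [-0.002  0.007  0.04   0.047  0.062]
scene dark [133. 284.] 1746 med [ 0.827 -0.146  0.023] z pct [-0.002  0.002  0.023  0.034  0.045]
scene dark [417. 369.] 529 med [0.66  0.378 0.   ] z pct [-0.003 -0.001  0.     0.001  0.004]
side pale [240. 174.] 1013 med [0.486 0.101 0.011] z pct [-0.002  0.009  0.011  0.023  0.026]
    blade 504 0.0104 [502.8  90.4] [ 99.4 103. ] 51.2
    head 315 0.0245 [464.  125.5] [104.3  25.8] 65.1
side pale [255. 261.] 1826 med [ 0.471 -0.152  0.011] z pct [-0.001  0.01   0.011  0.024  0.026]
    blade 1081 0.0105 [ 484.7 -160.8] [ 94.8 107.8] 56.4
    head 545 0.0246 [ 443.7 -130.5] [100.8  25.6] 68.0
side dark [326. 195.] 1642 med [ 0.67  -0.007  0.027] z pct [-0.002  0.012  0.027  0.04   0.059]
side dark [424. 229.] 698 med [ 0.844 -0.15   0.024] z pct [-0.002  0.012  0.024  0.032  0.042]
```

View pics/crop2.png

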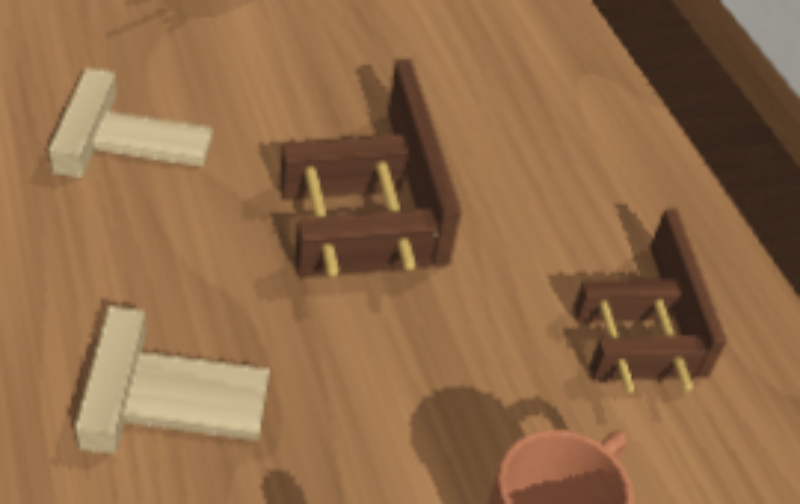

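Gauge candidates: (243,172) has a blade about 54 mm wide, (338,230) about 37 mm, and the third is grey. The one at (243,172) is the wide gauge. For the rack, the one at (240,262) is 60 mm high at the back, against about 43 mm for the one at (130,280), so it is the larger rack. The crop confirms both. Next is the rack pose and the obstacles.

```bash
python3 - <<'E'
from h import *
for n in('scene','side'):
    c=load(n); im=c['pixels']; hsv=cv2.cvtColor(im,cv2.COLOR_RGB2HSV)
    v,u=np.where(c['depth']>0); P=bydepth(c,np.c_[u,v]); C=im[v,u].astype(int)
    dark=(C.max(1)<110)&(C[:,0]>C[:,1]+5)
    m=(P[:,0]>.56)&(P[:,0]<.8)&(P[:,1]>-.12)&(P[:,1]<.16)&dark
    for nm,lo,hi in(('div',.040,.050),('back',.055,.066)):
        mm=m&(P[:,2]>lo)&(P[:,2]<hi)
        I=np.zeros((420,560),np.uint8); I[v[mm],u[mm]]=1
        k,lab,st,ce=cv2.connectedComponentsWithStats(I)
        for i in range(1,k):
            if st[i,4]<40: continue
            Q=P[lab[v,u]==i]; r=cv2.minAreaRect((Q[:,:2]*1000).astype(np.float32)); vx=cv2.fitLine((Q[:,:2]*1000).astype(np.float32),cv2.DIST_HUBER,0,.01,.01).ravel()
            print(n,nm,st[i,4],Q[:,2].mean().round(4),np.round(r[0],1),np.round(r[1],1),round(r[2],1),'line',np.degrees(np.arctan2(vx[1],vx[0])).round(1),vx[2:].round(1)); print(cv2.boxPoints(r).round(0).tolist())
E
```

```text
scene div 406 0.045 [642.2 -57.9] [20.4 95.6] 83.3 line -6.9 [642.8 -56.8]
[[593.0, -62.0], [688.0, -74.0], [691.0, -53.0], [596.0, -42.0]]
scene div 480 0.045 [650.3  19.8] [20.7 96. ] 82.7 line -6.8 [652.8  20.3]
[[601.0, 16.0], [697.0, 3.0], [699.0, 24.0], [604.0, 36.0]]
scene div 126 0.0448 [716.2   9.6] [168.   13.3] 87.3 line 82.9 [717.9  21.3]
[[706.0, -74.0], [719.0, -75.0], [727.0, 93.0], [713.0, 94.0]]
scene back 652 0.0599 [710.    9.5] [168.7  15.3] 83.1 line 82.9 [711.1  12.3]
[[692.0, -73.0], [707.0, -75.0], [728.0, 92.0], [713.0, 94.0]]
side div 424 0.0439 [651.6   7.8] [165.5 110.2] 86.6 line -0.7 [644.5 -59.6]
[[592.0, -72.0], [702.0, -78.0], [712.0, 87.0], [602.0, 94.0]]
side div 294 0.0433 [649.  17.] [22.9 95.2] 83.4 line -6.1 [647.2  16.1]
[[600.0, 11.0], [695.0, 0.0], [698.0, 23.0], [603.0, 34.0]]
side back 297 0.0585 [707.2   6. ] [169.7  12.3] 83.3 line 83.0 [ 7.06e+02 -6.00e-01]
[[691.0, -78.0], [703.0, -79.0], [723.0, 90.0], [711.0, 91.0]]
```

View pics/crop1.png

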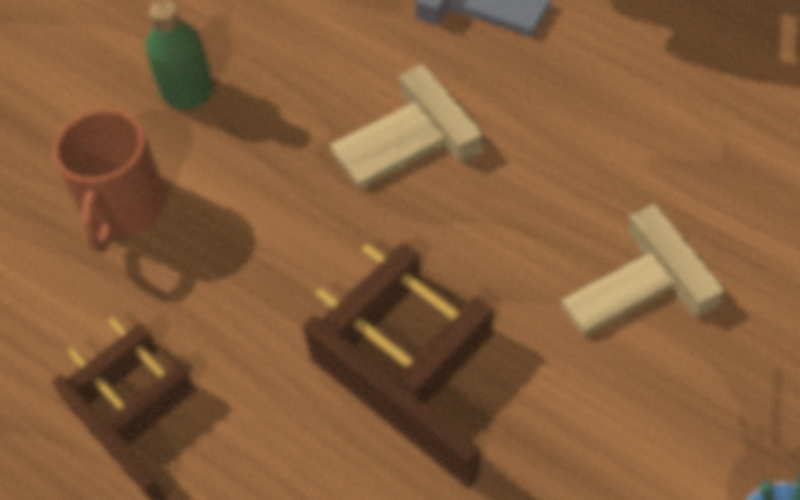

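```bash
python3 - <<'E'
from h import *
c=load('scene')
for n,uv,z in(('vase',(150,128),.105),('mug',(123,176),.085),('planter',(393,332),.07),('grey',(273,117),.02)):
    print(n,onz(c,[uv],z).round(3), bydepth(c,[uv]).round(3))
E
```

```text
vase [[ 0.549 -0.334  0.105]] [[ 0.547 -0.337  0.102]]
mug [[ 0.669 -0.306  0.085]] [[ 0.654 -0.335  0.047]]
planter [[0.651 0.305 0.07 ]] [[0.675 0.302 0.125]]
grey [[ 0.301 -0.177  0.02 ]] [[ 0.295 -0.181  0.012]]
```

Emit:
{"fn": "send_rows", "kwargs": {"motion": [[[0.77, -0.55, 0.1], [0, 0, 0], 1], [[0.77, -0.55, 0.1], [0, 0, 0], 1], [[0.77, -0.55, 0.1], [0, 0, 0], 1], [[0.77, -0.55, 0.1], [0, 0, 0], 1], [[0.77, -0.55, 0.1], [0, 0, 0], 1], [[0.77, -0.55, 0.1], [0, 0, 0], 1], [[0.77, -0.55, 0.1], [0, 0, 0], 1], [[0.77, -0.55, 0.1], [0, 0, 0], 1]]}}

```text
time_s: 0.95
ee_pos: [0.35, -0.2932, 0.1812]
eef_rot: [-3.141, 0.0, 0.455]
force: [0.2, 0.1, 0.3]
grip_width: 0.0939
grip_force: 0.0
```

Nothing is in the way, so I continue with the turn included.

Emit:
{"fn": "send_rows", "kwargs": {"motion": [[[0.77, -0.55, 0.1], [0, 0, 0], 1], [[0.77, -0.55, 0.1], [0, 0, 0], 1], [[0.77, -0.55, 0.1], [0, 0, 0], 1], [[0.77, -0.55, 0.1], [0, 0, 0], 1], [[0.77, -0.55, 0.1], [0, 0, 0], 1], [[0.77, -0.55, 0.1], [0, 0, 0], 1], [[0.77, -0.55, 0.1], [0, 0, 0], 1], [[0.6, -0.4, 0.1], [0, 0, 0], 1]]}}

```text
time_s: 1.75
ee_pos: [0.4555, -0.0994, 0.1572]
eef_rot: [-3.141, 0.0, 0.455]
force: [0.4, -0.7, -0.2]
grip_width: 0.0941
grip_force: 0.0
```

Emit:
{"fn": "send_rows", "kwargs": {"motion": [[[0, 0, 0], [0, 0, -1], 1], [[0, 0, 0], [0, 0, -1], 1], [[0, 0, 0], [0, 0, -1], 1], [[0, 0, 0], [0, 0, -1], 1], [[0, 0, 0], [0, 0, -1], 1], [[0, 0, 0], [0, 0, -1], 1], [[0, 0, 0], [0, 0, -0.1], 1], [[0, 0, 0], [0, 0, 0], 1]]}}

```text
time_s: 2.55
ee_pos: [0.455, -0.1008, 0.1574]
eef_rot: [-3.141, 0.0, 1.184]
force: [-0.3, 0.3, 0.1]
grip_width: 0.094
grip_force: 0.0
```

```bash
cat > g.py <<'E'
from h import *
# gauge pose from the wrist picture: masks split by depth height, cast onto planes
def gauge(c):
    im=c['pixels']; hsv=cv2.cvtColor(im,cv2.COLOR_RGB2HSV)
    pale=((hsv[...,0]>15)&(hsv[...,0]<35)&(hsv[...,2]>140)&(hsv[...,1]<150)&(c['depth']>0)).astype(np.uint8)
    k,lab,st,ce=cv2.connectedComponentsWithStats(pale)
    for i in range(1,k):
        if st[i,4]<800: continue
        v,u=np.where(lab==i); P=bydepth(c,np.c_[u,v])
        print('comp',ce[i].round(),st[i,4])
        for a,lo,hi in(('blade',.007,.016),('head',.021,.031)):
            Q=P[(P[:,2]>lo)&(P[:,2]<hi)]
            if len(Q)>50:
                r=cv2.minAreaRect((Q[:,:2]*1000).astype(np.float32)); print('  ',a,len(Q),Q[:,2].mean().round(4),np.round(r[0],1),np.round(r[1],1),round(r[2],1))
E
python3 - <<'E'
from g import *
c=grab('wrist'); save('wrist1',c['pixels']); gauge(c); print(get_obs()['ee_pos'],get_obs()['eef_rot'])
E
```

```text
comp [313. 232.] 7564
   blade 4722 0.0118 [ 495.1 -150.6] [49.4 89.7] 67.8
   head 2828 0.0257 [ 441.3 -129. ] [99.7 24.3] 68.2
[ 0.45502595 -0.10082652  0.15738043] [-3.14147329e+00 -4.52807271e-06  1.18371654e+00]
```

View pics/wrist1.png

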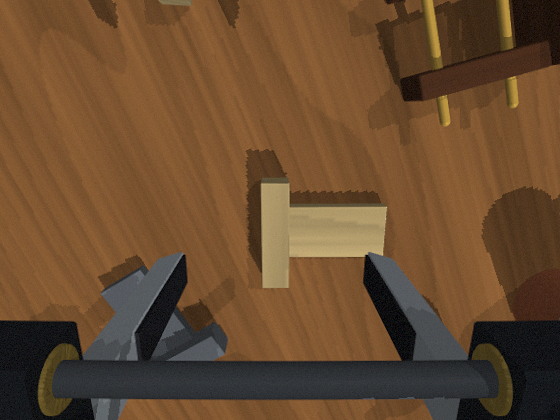

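The wrist view shows the wide gauge with head at (275,232) and blade at (338,232), 49.4 mm wide by measurement; the rack is at upper right. I grip the head's +y end, beside the blade.

Emit:
{"fn": "send_rows", "kwargs": {"motion": [[[0.22, 0, 0.8], [0, 0, 0], 1], [[0, 0, 0.9], [0, 0, 0], 1], [[0, 0, 0.9], [0, 0, 0], 1], [[0, 0, 0.9], [0, 0, 0], 1], [[0, 0, 0.8], [0, 0, 0], 1], [[0, 0, 0.4], [0, 0, 0], 1], [[0, 0, 0.2], [0, 0, 0], 1], [[0, 0, 0], [0, 0, 0], 1]]}}

```text
time_s: 3.4
ee_pos: [0.4576, -0.0947, 0.0104]
eef_rot: [-3.141, 0.0, 1.186]
force: [-0.4, 0.1, 0.3]
grip_width: 0.0937
grip_force: 0.0
```

Emit:
{"fn": "send_rows", "kwargs": {"motion": [[[0, 0, 0.0], [0, 0, 0], -1], [[0, 0, 0], [0, 0, 0], -1], [[0, 0, 0], [0, 0, 0], -1], [[0, 0, 0], [0, 0, 0], -1], [[0, 0, 0], [0, 0, 0], -1], [[0, 0, 0], [0, 0, 0], -1], [[0, 0, 0], [0, 0, 0], -1], [[0, 0, 0], [0, 0, 0], -1]], "squeeze": 12}}

```text
time_s: 4.2
ee_pos: [0.4575, -0.0947, 0.0104]
eef_rot: [-3.142, 0.0, 1.187]
force: [0.5, -0.6, 0.3]
grip_width: 0.0339
grip_force: 0.0
```

Emit:
{"fn": "send_rows", "kwargs": {"motion": [[[0, 0, 0.16], [0, 0, 0], -0.3], [[0, 0, 0], [0, 0, 0], -1], [[0, 0, 0], [0, 0, 0], -1], [[0, 0, 0], [0, 0, 0], -1], [[0, 0, 0], [0, 0, 0], -1]]}}

```text
time_s: 4.7
ee_pos: [0.4575, -0.0947, 0.0056]
eef_rot: [-3.141, -0.0, 1.187]
force: [-1.2, 0.7, -1.1]
grip_width: 0.0249
grip_force: 12.0
```

```bash
python3 - <<'E'
from g import *
c=grab('wrist'); gauge(c)
E
```

```text
comp [275. 316.] 4623
   blade 250 0.012 [ 455.7 -134.7] [32.2  3.9] 70.0
   head 4373 0.0261 [ 450.  -108.3] [55.6 24.4] 68.1
comp [414. 314.] 4302
   blade 4261 0.0122 [ 505.9 -149.7] [41.  70.7] 67.1
comp [275. 410.] 891
   head 891 0.0259 [ 428.  -162.7] [15.  23.9] 66.9
```

Emit:
{"fn": "send_rows", "kwargs": {"motion": [[[0.7, -0.27, 0], [0, 0, 0], -1], [[0.7, -0.27, 0], [0, 0, 0], -1], [[0.7, -0.27, 0], [0, 0, 0], -1], [[0.7, -0.27, 0], [0, 0, 0], -1], [[0.7, -0.27, 0], [0, 0, 0], -1], [[0.7, -0.27, 0], [0, 0, 0], -1], [[0, 0, 0], [0, 0, -0.73], -1], [[0, 0, 0], [0, 0, -0.73], -1], [[0, 0, 0], [0, 0, -0.73], -1], [[0, 0, 0], [0, 0, 0], -1]]}}

```text
time_s: 5.75
ee_pos: [0.4596, 0.0404, 0.0057]
eef_rot: [-3.142, -0.0, 1.451]
force: [-0.1, 0.6, -1.5]
grip_width: 0.0248
grip_force: 12.0
```

```bash
cat > r.py <<'E'
from g import *
def rack(c):
    im=c['pixels']; v,u=np.where(c['depth']>0); P=bydepth(c,np.c_[u,v]); C=im[v,u].astype(int)
    m=(P[:,0]>.57)&(P[:,0]<.75)&(P[:,1]>-.12)&(P[:,1]<.13)&(C.max(1)<130)
    for nm,lo,hi in(('div',.041,.048),('back',.057,.063)):
        mm=m&(P[:,2]>lo)&(P[:,2]<hi); I=np.zeros((420,560),np.uint8); I[v[mm],u[mm]]=1
        k,lab,st,ce=cv2.connectedComponentsWithStats(I)
        for i in range(1,k):
            if st[i,4]<150: continue
            Q=P[lab[v,u]==i]; r=cv2.minAreaRect((Q[:,:2]*1000).astype(np.float32))
            print(nm,st[i,4],Q[:,2].mean().round(4),np.round(r[0],1),np.round(r[1],1),round(r[2],1),cv2.boxPoints(r).round(0).tolist())
E
python3 - <<'E'
from r import *
for n in('wrist','scene','side'):
    c=grab(n); print(n); gauge(c); rack(c)
save('wrist2',load('wrist')['pixels'])
E
```

```text
wrist
comp [386. 147.] 11050
   blade 11021 0.0119 [515.6  99.3] [33.4 84.8] 64.4
comp [239. 174.] 2720
   head 2709 0.0258 [450.4  94.1] [20.5 36.5] 6.5
comp [273. 311.] 4422
   head 4422 0.0262 [455.8  25.9] [54.6 23.8] 83.3
comp [414. 315.] 4179
   blade 4168 0.0123 [5.208e+02 5.000e-01] [40.3 71.2] 81.6
scene
div 408 0.045 [641.4 -58.3] [20.6 94.9] 83.3 [[593.0, -63.0], [687.0, -74.0], [690.0, -54.0], [596.0, -42.0]]
div 461 0.0451 [650.3  19.5] [20.9 96.6] 84.0 [[601.0, 14.0], [697.0, 4.0], [699.0, 25.0], [603.0, 35.0]]
back 617 0.06 [710.1   9.5] [168.3  15.3] 83.2 [[693.0, -73.0], [708.0, -75.0], [728.0, 92.0], [712.0, 94.0]]
side
comp [438.  76.] 39103
   blade 230 0.0113 [1119.4 1050.5] [ 440.  1577.3] 62.4
   head 217 0.026 [1716.2  720.2] [ 14.5 445.6] 0.4
comp [54. 47.] 2830
comp [248. 207.] 1423
   blade 774 0.0109 [501.8  20. ] [146.9 116.5] 84.7
   head 438 0.0249 [457.8  29.3] [156.7  25.8] 84.8
div 273 0.0435 [648.8  17.9] [22.5 95.2] 82.7 [[600.0, 13.0], [695.0, 1.0], [697.0, 23.0], [603.0, 35.0]]
div 366 0.0436 [648.8 -59.3] [ 29.3 111.3] 85.2 [[592.0, -69.0], [703.0, -79.0], [705.0, -49.0], [595.0, -40.0]]
back 278 0.0588 [707.8   6.1] [169.   13.4] 83.3 [[691.0, -77.0], [705.0, -79.0], [724.0, 89.0], [711.0, 91.0]]
```

View pics/wrist2.png

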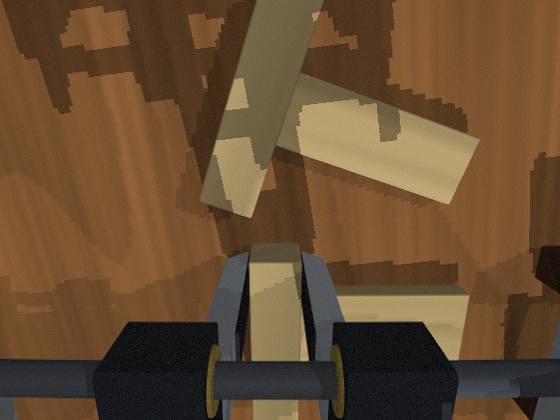

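The blade is centred on the slot to within about 1 mm. The wrist view shows the gauge's +y edge at (400,290) and the spare gauge clear of it. I slide in along tool +y, checking the force.

Emit:
{"fn": "send_rows", "kwargs": {"motion": [[[0, 0.4, 0], [0, 0, 0], -1], [[0, 0.4, 0], [0, 0, 0], -1], [[0, 0.4, 0], [0, 0, 0], -1], [[0, 0.2, 0], [0, 0, 0], -1], [[0, 0.2, 0], [0, 0, 0], -1], [[0, 0.1, 0], [0, 0, 0], -1]]}}

```text
time_s: 6.5
ee_pos: [0.5105, 0.0341, 0.0056]
eef_rot: [-3.141, 0.0, 1.449]
force: [-0.2, -0.1, -1.5]
grip_width: 0.0249
grip_force: 12.0
```

```bash
python3 - <<'E'
from r import *
for n in('scene',):
    c=grab(n); save('scene2',cv2.resize(c['pixels'][170:320,180:380],(800,600),interpolation=cv2.INTER_CUBIC))
E
```

```text
(no output)
```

View pics/scene2.png

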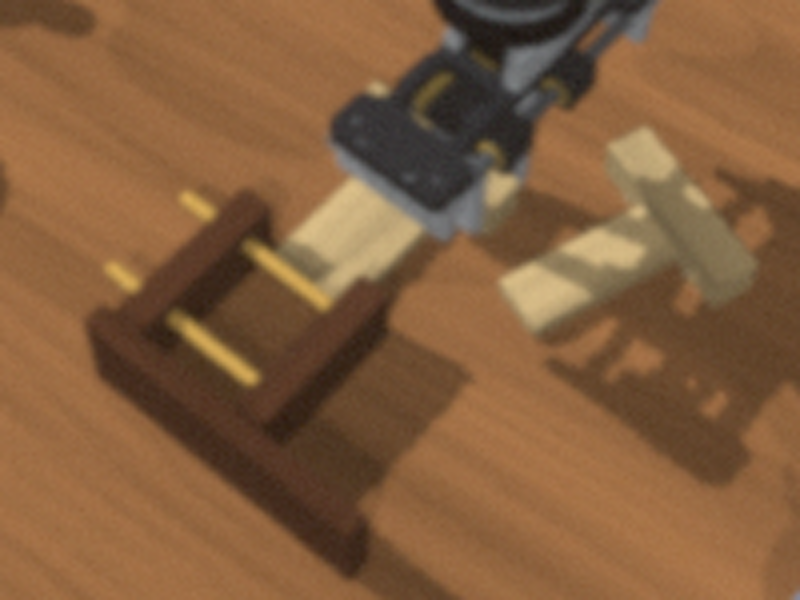

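The nose is between the dividers (crop at about (330,270)) with no side force. I go on.

Emit:
{"fn": "send_rows", "kwargs": {"motion": [[[0, 0.2, 0], [0, 0, 0], -1], [[0, 0.2, 0], [0, 0, 0], -1], [[0, 0.2, 0], [0, 0, 0], -1], [[0, 0, 0], [0, 0, 0], -1]]}}

```text
time_s: 6.95
ee_pos: [0.5289, 0.0318, 0.0057]
eef_rot: [3.141, -0.0, 1.449]
force: [-0.4, -0.3, -1.6]
grip_width: 0.0246
grip_force: 12.0
```

Emit:
{"fn": "send_rows", "kwargs": {"motion": [[[0, 0.2, 0], [0, 0, 0], -1], [[0, 0.2, 0], [0, 0, 0], -1], [[0, 0.2, 0], [0, 0, 0], -1], [[0, 0.2, 0], [0, 0, 0], -1], [[0, 0.2, 0], [0, 0, 0], -1], [[0, 0.1, 0], [0, 0, 0], -1], [[0, 0, 0], [0, 0, 0], -1]]}}

```text
time_s: 7.65
ee_pos: [0.5612, 0.0279, 0.0055]
eef_rot: [-3.142, -0.0, 1.449]
force: [-0.5, 0.7, -1.6]
grip_width: 0.0245
grip_force: 12.0
```

Emit:
{"fn": "send_rows", "kwargs": {"motion": [[[0, 0, 0], [0, 0, 0], -0.15], [[0, 0, 0], [0, 0, 0], -0.15], [[0, 0, 0], [0, 0, 0], -0.15], [[0, 0, -0.6], [0, 0, 0], -0.15], [[0, 0, -1], [0, 0, 0], -0.15], [[0, -0.3, -0.4], [0, 0, 0], -1], [[-0.6, -0.5, 0], [0, 0, 0], -1], [[-0.65, -0.6, 0], [0, 0, 0], -1], [[0, 0, 0], [0, 0, 0], -1], [[0, 0, 0], [0, 0, 0], -1], [[0, 0, 0], [0, 0, 0], -1], [[0, 0, 0], [0, 0, 0], -1]]}}

```text
time_s: 8.85
ee_pos: [0.5151, -0.0037, 0.0656]
eef_rot: [3.141, -0.0, 1.45]
force: [0.9, -1.0, -0.9]
grip_width: 0.0001
grip_force: 0.0
```

```bash
python3 - <<'E'
from r import *
c=grab('wrist'); gauge(c); rack(c)
E
```

```text
comp [143.  67.] 4780
   head 4771 0.0258 [453.3 108.8] [62.9 25.2] 64.1
comp [192.  55.] 1476
   blade 1463 0.0118 [483.  115.1] [33.5 23.1] 65.1
comp [291.  79.] 4132
   blade 4100 0.0119 [530.8  92.3] [33.6 50.1] 64.5
comp [354. 234.] 8231
   blade 2576 0.0119 [587.9 -13.4] [49.2 36.6] 82.6
   head 5648 0.0259 [554.6  -9.2] [100.   24.7] 83.2
comp [471. 216.] 890
   blade 890 0.0121 [643.9  -7.2] [16.6 28.5] 83.6
div 4891 0.0448 [638.9  20.4] [20.8 80. ] 83.6 [[598.0, 15.0], [678.0, 6.0], [680.0, 26.0], [600.0, 35.0]]
div 4576 0.0446 [638.  -58.5] [21.3 96.3] 83.3 [[589.0, -63.0], [685.0, -75.0], [687.0, -54.0], [591.0, -42.0]]
```

Emit:
{"fn": "send_rows", "kwargs": {"motion": [[[0, 0, 0.8], [0, 0, 0], -1], [[0, 0, 0.7], [0, 0, 0], -1], [[0, 0, 0.35], [0, 0, 0], -1], [[0, 0.2, 0], [0, 0, 0], -1], [[0, 0.2, 0], [0, 0, 0], -1], [[0, 0.1, 0], [0, 0, 0], -1], [[0, 0.1, 0], [0, 0, 0], -1], [[0, 0.1, 0], [0, 0, 0], -1], [[0, 0.1, 0], [0, 0, 0], -1], [[0, 0, 0], [0, 0, 0], -1]]}}

```text
time_s: 9.9
ee_pos: [0.5389, -0.0071, 0.0103]
eef_rot: [3.141, -0.0, 1.45]
force: [0.3, -0.2, 0.2]
grip_width: 0.0005
grip_force: 0.0
```

Emit:
{"fn": "send_rows", "kwargs": {"motion": [[[0, 0.1, 0], [0, 0, 0], -1], [[0, 0.1, 0], [0, 0, 0], -1], [[0, 0.1, 0], [0, 0, 0], -1], [[0, 0.1, 0], [0, 0, 0], -1], [[0, 0, 0], [0, 0, 0], -1]]}}

```text
time_s: 10.4
ee_pos: [0.5509, -0.0086, 0.0101]
eef_rot: [3.141, -0.0, 1.45]
force: [0.3, 0.5, 0.7]
grip_width: 0.0003
grip_force: 0.0
```

Emit:
{"fn": "send_rows", "kwargs": {"motion": [[[0, 0.05, 0], [0, 0, 0], -1], [[0, 0.05, 0], [0, 0, 0], -1], [[0, 0.05, 0], [0, 0, 0], -1], [[0, 0, 0], [0, 0, 0], -1]]}}

```text
time_s: 10.8
ee_pos: [0.5551, -0.0091, 0.0102]
eef_rot: [3.141, -0.0, 1.45]
force: [0.9, 0.1, 0.0]
grip_width: 0.0006
grip_force: 0.0
```

Emit:
{"fn": "send_rows", "kwargs": {"motion": [[[0, 0.03, 0], [0, 0, 0], -1], [[0, 0.03, 0], [0, 0, 0], -1], [[0, 0, 0], [0, 0, 0], -1]]}}

```text
time_s: 11.1
ee_pos: [0.5568, -0.0093, 0.0102]
eef_rot: [3.141, -0.0, 1.45]
force: [-0.2, -0.4, 0.5]
grip_width: 0.0005
grip_force: 0.0
```

```bash
python3 - <<'E'
from r import *
c=grab('wrist'); gauge(c); rack(c); save('wrist3',c['pixels'])
E
```

```text
comp [149.  63.] 8149
   blade 8145 0.0118 [512.4  98.9] [30.  89.2] 63.1
comp [331. 247.] 7527
   blade 700 0.0119 [600.8 -12.5] [44.8 12.1] 83.6
   head 6824 0.0259 [581.2   1.4] [72.6 24.8] 83.0
comp [447. 248.] 1463
   blade 1451 0.012 [645.4  -8.8] [14.2 34.8] 82.9
div 8881 0.0447 [639.1  20.4] [20.9 80.5] 83.2 [[598.0, 15.0], [678.0, 5.0], [680.0, 26.0], [600.0, 36.0]]
div 1376 0.0435 [643.  -50.2] [ 3.9 78.2] 83.4 [[604.0, -48.0], [682.0, -57.0], [682.0, -53.0], [604.0, -44.0]]
```

About 2 mm to go by the wrist measurement. I creep on.

Emit:
{"fn": "send_rows", "kwargs": {"motion": [[[0, 0.03, 0], [0, 0, 0], -1], [[0, 0.03, 0], [0, 0, 0], -1], [[0, 0, 0], [0, 0, 0], -1]]}}

```text
time_s: 11.45
ee_pos: [0.5586, -0.0095, 0.0102]
eef_rot: [3.141, -0.0, 1.45]
force: [-1.2, 0.2, 0.3]
grip_width: 0.0003
grip_force: 0.1
```

Emit:
{"fn": "send_rows", "kwargs": {"motion": [[[0, 0.02, 0], [0, 0, 0], -1], [[0, 0, 0], [0, 0, 0], -1]]}}

```text
time_s: 11.65
ee_pos: [0.5591, -0.0096, 0.0102]
eef_rot: [3.142, -0.0, 1.45]
force: [-0.4, 0.0, 0.9]
grip_width: 0.0006
grip_force: 0.5
```

Emit:
{"fn": "send_rows", "kwargs": {"motion": [[[0, 0.02, 0], [0, 0, 0], -1], [[0, 0, 0], [0, 0, 0], -1]]}}

```text
time_s: 11.85
ee_pos: [0.5597, -0.0097, 0.0102]
eef_rot: [3.142, 0.0, 1.45]
force: [-0.5, -0.2, 0.9]
grip_width: 0.0003
grip_force: 0.6
```

Emit:
{"fn": "send_rows", "kwargs": {"motion": [[[0, 0.02, 0], [0, 0, 0], -1], [[0, 0, 0], [0, 0, 0], -1]]}}

```text
time_s: 12.05
ee_pos: [0.5599, -0.0098, 0.0101]
eef_rot: [-3.141, 0.0, 1.45]
force: [-5.9, 0.2, 3.6]
grip_width: 0.0003
grip_force: 2.5
```

Emit:
{"fn": "send_rows", "kwargs": {"motion": [[[0, 0.02, 0], [0, 0, 0], -1], [[0, 0, 0], [0, 0, 0], -1]]}}

```text
time_s: 12.25
ee_pos: [0.56, -0.0098, 0.0101]
eef_rot: [-3.139, 0.0, 1.45]
force: [-9.8, 0.5, 6.3]
grip_width: 0.0007
grip_force: 4.9
```

Emit:
{"fn": "send_rows", "kwargs": {"motion": [[[0, 0.02, 0], [0, 0, 0], -1], [[0, 0, 0], [0, 0, 0], -1]]}}

```text
time_s: 12.45
ee_pos: [0.56, -0.0098, 0.0101]
eef_rot: [-3.138, 0.0, 1.45]
force: [-14.2, 0.7, 10.6]
grip_width: 0.0002
grip_force: 7.3
```

It is home: a firm stop, with force rising to 14 N. I back off, lift and check.

Emit:
{"fn": "send_rows", "kwargs": {"motion": [[[0, -0.06, 0], [0, 0, 0], -1], [[0, -0.4, 0], [0, 0, 0], -1], [[0, -0.5, 0], [0, 0, 0], -1], [[0, -0.3, -0.8], [0, 0, 0], -1], [[0, 0, -1], [0, 0, 0], -1], [[0, 0, -1], [0, 0, 0], -1], [[0, 0, 0], [0, 0, 0], -1]]}}

```text
time_s: 13.15
ee_pos: [0.5261, -0.0054, 0.098]
eef_rot: [3.134, -0.0, 1.45]
force: [0.4, -0.5, -0.4]
grip_width: 0.0006
grip_force: 0.0
```

```bash
python3 - <<'E'
from r import *
c=grab('wrist'); gauge(c); rack(c); save('wrist4',c['pixels'])
E
```

```text
comp [146.  58.] 4777
   head 4756 0.0257 [456.7 115.9] [78.3 24.9] 64.6
comp [195.  61.] 2186
   blade 2158 0.0118 [491.3 111.1] [33.8 41.3] 64.9
comp [278.  85.] 2629
   blade 2591 0.0118 [535.9  89.9] [33.6 38.6] 64.8
comp [357. 219.] 4390
   blade 238 0.0119 [ 6.039e+02 -4.000e-01] [20.4  8. ] 84.7
   head 4146 0.0259 [582.7 -13. ] [99.6 25. ] 83.7
comp [435. 202.] 964
   blade 956 0.012 [645.4  -6.7] [18.3 34.5] 82.6
div 5473 0.0446 [649.9  13.1] [166.5 102.4] 82.9 [[589.0, -63.0], [690.0, -76.0], [711.0, 89.0], [609.0, 102.0]]
div 4472 0.0448 [646.5  19.8] [20.5 95.3] 83.0 [[598.0, 15.0], [693.0, 4.0], [695.0, 24.0], [600.0, 36.0]]
back 2334 0.0596 [701.7 -24.3] [103.2  15.3] 83.9 [[689.0, -75.0], [704.0, -76.0], [715.0, 26.0], [700.0, 28.0]]
```

View pics/wrist4.png

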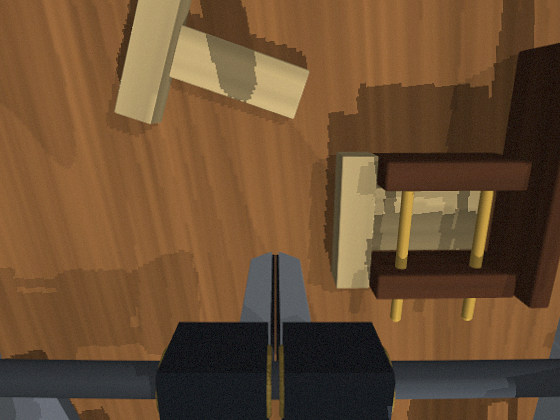

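The gauge is home: the head at (355,220) touches both dividers, and the slot gap lies only on the sliding side at (440,180). I move to the divider's outer side.

Emit:
{"fn": "send_rows", "kwargs": {"motion": [[[0.53, 0.79, 0], [0, 0, 0], -1], [[0.53, 0.79, 0], [0, 0, 0], -1], [[0.53, 0.79, 0], [0, 0, 0], -1], [[0.53, 0.79, 0], [0, 0, 0], -1], [[0.53, 0.79, 0], [0, 0, 0], -1], [[0, 0, 0], [0, 0, 0], -1]]}}

```text
time_s: 13.8
ee_pos: [0.6525, 0.0606, 0.092]
eef_rot: [-3.141, -0.0, 1.451]
force: [-0.4, 0.3, -0.5]
grip_width: 0.0004
grip_force: 0.0
```

Emit:
{"fn": "send_rows", "kwargs": {"motion": [[[0, 0, 0.7], [0, 0, 0], -1], [[0, 0, 0.8], [0, 0, 0], -1], [[0, 0, 0.8], [0, 0, 0], -1], [[0, 0, 0.4], [0, 0, 0], -1], [[0, 0, 0], [0, 0, 0], -1]]}}

```text
time_s: 14.3
ee_pos: [0.6498, 0.0591, 0.0109]
eef_rot: [-3.138, 0.001, 1.449]
force: [0.6, -0.5, -0.7]
grip_width: 0.0003
grip_force: 0.0
```

Emit:
{"fn": "send_rows", "kwargs": {"motion": [[[-0.2, 0, -0.13], [0, 0, 0], -1], [[-0.2, 0, 0], [0, 0, 0], -1], [[-0.1, 0, 0], [0, 0, 0], -1], [[-0.06, 0, 0], [0, 0, 0], -1], [[-0.06, 0, 0], [0, 0, 0], -1], [[0, 0, 0], [0, 0, 0], -1]]}}

```text
time_s: 14.9
ee_pos: [0.6489, 0.0407, 0.0172]
eef_rot: [3.141, -0.0, 1.449]
force: [0.3, 0.1, -0.6]
grip_width: 0.0003
grip_force: 0.0
```

Emit:
{"fn": "send_rows", "kwargs": {"motion": [[[-0.06, 0, 0], [0, 0, 0], -1], [[-0.06, 0, 0], [0, 0, 0], -1], [[0, 0, 0], [0, 0, 0], -1]]}}

```text
time_s: 15.2
ee_pos: [0.6485, 0.0373, 0.0171]
eef_rot: [-3.142, -0.0, 1.45]
force: [0.4, 1.5, 0.3]
grip_width: 0.0002
grip_force: 0.3
```

Emit:
{"fn": "send_rows", "kwargs": {"motion": [[[-0.04, 0, 0], [0, 0, 0], -1], [[-0.04, 0, 0], [0, 0, 0], -1], [[0, 0, 0], [0, 0, 0], -1]]}}

```text
time_s: 15.5
ee_pos: [0.6482, 0.0348, 0.017]
eef_rot: [-3.142, -0.0, 1.45]
force: [-0.7, 0.6, -0.1]
grip_width: 0.0007
grip_force: 0.8
```

Emit:
{"fn": "send_rows", "kwargs": {"motion": [[[-0.04, 0, 0], [0, 0, 0], -1], [[-0.04, 0, 0], [0, 0, 0], -1], [[0, 0, 0], [0, 0, 0], -1]]}}

```text
time_s: 15.8
ee_pos: [0.6479, 0.0324, 0.0171]
eef_rot: [3.142, 0.0, 1.45]
force: [0.4, 2.4, -0.4]
grip_width: 0.0006
grip_force: 0.9
```

Emit:
{"fn": "send_rows", "kwargs": {"motion": [[[-0.03, 0, 0], [0, 0, 0], -1], [[0, 0, 0], [0, 0, 0], -1]]}}

```text
time_s: 16.0
ee_pos: [0.6478, 0.0315, 0.017]
eef_rot: [3.142, 0.0, 1.45]
force: [-0.0, 2.8, 0.2]
grip_width: 0.0003
grip_force: 1.0
```

Emit:
{"fn": "send_rows", "kwargs": {"motion": [[[-0.03, 0, 0], [0, 0, 0], -1], [[0, 0, 0], [0, 0, 0], -1]]}}

```text
time_s: 16.2
ee_pos: [0.6477, 0.0306, 0.017]
eef_rot: [3.142, -0.0, 1.45]
force: [0.3, 2.2, 1.0]
grip_width: 0.0005
grip_force: 1.2
```

Emit:
{"fn": "send_rows", "kwargs": {"motion": [[[-0.02, 0, 0], [0, 0, 0], -1], [[0, 0, 0], [0, 0, 0], -1]]}}

```text
time_s: 16.4
ee_pos: [0.6477, 0.0306, 0.017]
eef_rot: [3.141, -0.001, 1.45]
force: [1.2, 5.3, -0.6]
grip_width: 0.0005
grip_force: 2.9
```

Emit:
{"fn": "send_rows", "kwargs": {"motion": [[[-0.02, 0, 0], [0, 0, 0], -1], [[0, 0, 0], [0, 0, 0], -1]]}}

```text
time_s: 16.6
ee_pos: [0.6477, 0.0306, 0.0171]
eef_rot: [3.141, -0.001, 1.45]
force: [2.2, 8.6, -0.4]
grip_width: 0.0008
grip_force: 4.7
```

Emit:
{"fn": "send_rows", "kwargs": {"motion": [[[-0.02, 0, 0], [0, 0, 0], -1], [[0, 0, 0], [0, 0, 0], -1]]}}

```text
time_s: 16.8
ee_pos: [0.6477, 0.0305, 0.0171]
eef_rot: [3.141, -0.002, 1.45]
force: [3.3, 12.8, -0.4]
grip_width: 0.0004
grip_force: 6.5
```

Emit:
{"fn": "send_rows", "kwargs": {"motion": [[[-0.02, 0, 0], [0, 0, 0], -1], [[0, 0, 0], [0, 0, 0], -1]]}}

```text
time_s: 17.0
ee_pos: [0.6477, 0.0305, 0.0171]
eef_rot: [3.141, -0.003, 1.45]
force: [2.9, 16.2, -0.7]
grip_width: 0.0005
grip_force: 8.3
```

Both dividers nip the blade. I ease to about 11 N, hold, then retreat.

Emit:
{"fn": "send_rows", "kwargs": {"motion": [[[0.028, 0, 0], [0, 0, 0], -1], [[0, 0, 0], [0, 0, 0], -1], [[0, 0, 0], [0, 0, 0], -1], [[0, 0, 0], [0, 0, 0], -1], [[0, 0, 0], [0, 0, 0], -1], [[0, 0, 0], [0, 0, 0], -1]]}}

```text
time_s: 17.6
ee_pos: [0.6477, 0.0305, 0.0171]
eef_rot: [3.141, -0.002, 1.45]
force: [2.9, 11.0, -0.7]
grip_width: 0.0007
grip_force: 5.7
```

Emit:
{"fn": "send_rows", "kwargs": {"motion": [[[0.1, 0, 0], [0, 0, 0], -1], [[0.4, 0, 0], [0, 0, 0], -1], [[0.5, 0, 0], [0, 0, 0], -1], [[0, 0, -0.8], [0, 0, 0], -1], [[0, 0, -1], [0, 0, 0], -1], [[0, 0, -1], [0, 0, 0], -1], [[0, -1, 0], [0, 0, 0], -1], [[0, -1, 0], [0, 0, 0], -1], [[0, -1, 0], [0, 0, 0], -1], [[-0.5, -1, 0], [0, 0, 0], -1], [[-0.5, -0.5, 0], [0, 0, 0], -1], [[0, 0, 0], [0, 0, 0], -1]]}}

```text
time_s: 18.8
ee_pos: [0.5123, 0.0454, 0.1014]
eef_rot: [-3.141, 0.0, 1.449]
force: [0.4, 0.3, -0.0]
grip_width: 0.0005
grip_force: 0.0
```

```bash
python3 - <<'E'
from r import *
c=grab('wrist'); gauge(c); rack(c); save('wrist5',c['pixels'])
E
```

```text
comp [188. 118.] 5227
   head 5226 0.0257 [461.4 125.6] [99.5 24.9] 64.5
comp [269. 145.] 5810
   blade 5772 0.0118 [512.9 100.7] [33.6 89.6] 64.4
comp [378. 279.] 3041
   blade 62 0.012 [603.4  -5.6] [ 5.8 10.7] 4.4
   head 2961 0.0259 [582.1 -16.7] [98.8 24.9] 83.5
div 4311 0.0446 [647.4  -7.9] [123.8 102.3] 83.0 [[589.0, -63.0], [691.0, -76.0], [706.0, 47.0], [604.0, 60.0]]
div 3647 0.0447 [645.5  11. ] [20.3 95.6] 83.3 [[597.0, 6.0], [692.0, -5.0], [694.0, 15.0], [599.0, 27.0]]
back 599 0.0593 [696.1 -37.5] [64.2  6.7] 83.1 [[689.0, -69.0], [696.0, -70.0], [703.0, -6.0], [697.0, -5.0]]
```

View pics/wrist5.png

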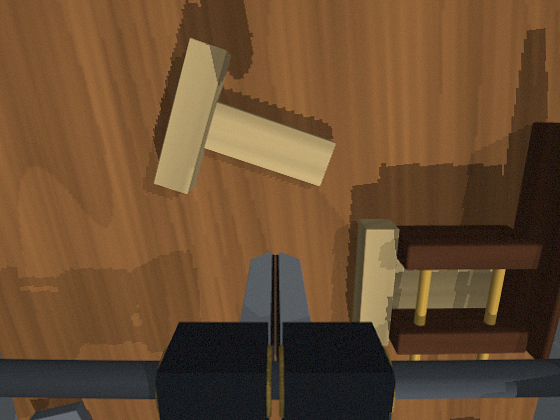

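The slot now measures 49.9 mm. The head at (377,282) is home (shoulder within about 0.1 mm) and square, and the spare gauge at (245,130) is untouched. I hand the job in.

```bash
python3 -c "
from station import *
print(hand_in())"
```

```text
the job is handed in; nothing more can be done
None
```

The job is handed in (no verdict was returned): the wide gauge is in the slot, home and square, and the sliding divider was nipped on its blade and held at about 11 N, closing the slot to a measured 49.9 mm; the narrow gauge, mug, planter and bottle were not touched.

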